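# Draw out the gouge tray with the pull hook

## Robot

A 6-joint arm with a two-finger parallel gripper is mounted at the origin on the work surface. World frame = base frame: x ahead of the robot, y to its left, z up, the work surface at z = 0. Lengths are in m, angles in rad, forces in N, time in s.
With the tool pointing down it reaches from about 0.425 to 0.95 m from the base axis. Payload 3.5 kg.
Tool frame: the origin (TCP) lies between the finger pads; the fingertips stand 25 mm ahead of it and the grasp point (between the pads) lies 6 mm ahead of it (ctrl.finger_overhang is the distance from the TCP to the fingertips, in m); x points along the fingers, y is the direction in which the jaws open and shut, and the axes are right-handed (so a half turn about x gives the same grasp; the last joint's range is limited). The gripper opens to 85 mm and grips with 20 to 120 N. Pads are 22 mm wide; open, the fingers measure 114 mm over their backs; the gripper's body (76 mm by 85 mm) begins 54 mm behind the grasp point. The pads swing forward as they close: fully open they stand 13 mm farther back than shut.
Start: joints at [1.049, 0.286, 1.577, -0, 1.279, -0.15], TCP at [0.245, 0.629, 0.256] pointing down, gripper open.
Joint ranges: [-2.77, 2.77], [-0.9, 2.22], [0.21, 2.48], [-1.53, 4.67], [0.24, 2.81], [-2.84, 2.84]. Speed limits (rad/s): [2.79, 2.79, 3.14, 3.14, 3.14, 3.14].

## Interface

Orientations are given as a unit quaternion [x, y, z, w].
In Python, from plant import ctrl gives the robot as it stands.
- The arm moves only by the tool play_rows, never from a script. Its argument "targets" is a list of rows, each an object with "delta_pos": the shift along the world's x, y, z normalised to -1 to 1, where 1 is 1000 mm, a list of three; "delta_rot": the turn, a rotation vector about the world's x, y, z normalised to -1 to 1, where 1 is pi rad, a list of three; "claw": the finger opening in mm, from 0 to 85.4. In form: [{"delta_pos": [tx, ty, tz], "delta_rot": [wx, wy, wz], "claw": claw}, ...]. A call has 1 to 20 rows; each row is the pose to reach, as a shift and turn from the pose measured when the call began, turning the shorter way round; what a row does not reach only later rows make up. A row lasts 1/12 s, in which the tool goes at most 41.7 mm and 7.16 degrees, less where a joint would pass 70% of its speed; a pose out of reach is approached as far as the arm can. A call with a number of a shift or a turn outside -1 to 1 is refused whole. A call with a gripper value outside its range is refused whole. The fingers move at their own pace and stop on an object; "newtons" is the grip in N (left out, the last holds). Time passes only in rows, so rows that repeat a pose let the fingers close. It gives the time, the measured TCP pose, the force and the opening at its end, in the units of the state.
- ctrl.get_state(): the state, without advancing time (a new reading comes with each control period).
- ctrl.read_camera(name): name is "scene" or "top"; returns the picture (400x640x3 uint8, blue, green, red); there is no depth.
- ctrl.calibration(name): a dict with "fx", "fy", "cx", "cy" (pixels), "k1" (the pictures are not rectified: a ray, as slopes to the right and down, at radius r is drawn at 1 + k1 r^2 times it, then the intrinsics apply), "camera_from_world" (4x4, takes a point from world to camera coordinates). Camera axes: x right, y down, z forward; pixel columns grow to the right and rows downward; lengths in m; the calibration is good to about 2 mm. A picture is of the moment at which its call begins. calibration takes no time and is no camera call.
- ctrl.sign_off(): hands the job in, once; it reports no verdict.
The state is a dict: "time": time; "qpos": joint angles; "dq": joint speeds; "joint_efforts": joint torques, N m; "eef_pos": TCP position; "tcp_rot": TCP orientation; "contact_force": force on the tool from outside, world axes, zero at the start; "wrist_torque": the same for the moment, N m; "opening": opening from 0.0 (shut) to 1.0 (fully open).
Only numpy, scipy, OpenCV 4.12 (cv2) and the standard library are available. Lean on these libraries where they do the work, as an engineer would, in place of code of your own. Each camera call takes 0.05 s, during which the arm holds its last target. There are 200 camera calls.

## Task

Take the pull hook from its rest, drop its tip into the finger hole of the chest's gouge tray, and draw the tray out until you feel it come up against its stop, finishing with a firm but gentle tug on the stop rather than a wrench. Then unhook and put the hook back in its rest the way it lay, leaving the tray out; only the hook may touch the chest and tray, and leave the other things on the bench alone.

Things in the scene. Friction and masses are not known exactly. Their poses are not given: they have to be found in the camera images.
- hook: Loose pull hook, 140 g: wooden handle 103 mm long, 22 wide, 24 high; an 8 mm round steel shank leaves its far end, runs straight on, then bends down at a right angle into the tip. Origin at the grip point on the handle axis, half-way up (handle from x = -58 to +45 mm); x points along the handle to the shank, z up when the tip points down, y across.
- hook_tip (a point): Lower end of the hook's down-bent tip (8 mm round, rounded end): 95 mm ahead (hook x) of the grip point and 45 mm below it. The underside of the level shank is 4 mm below the grip point, so the bent-down part is 41 mm long.
- rest: Fixed dark wooden rest, base 160 x 75 x 12 mm, in which the hook starts, level, tip down, x axes alike. Origin on the bench under the hook's grip point. Two notched posts 12 mm thick: rear one centred 46 mm behind the origin, its notch for the handle 32 mm wide, 12 deep, floor 58 mm above the bench; between the posts is free space for the fingers.
- rest_seat (a point): Point of the rest where the hook's grip point belongs, 70 mm above the bench; axes of the rest. The front post is centred 66 mm ahead of it: its notch for the shank is 22 mm wide and 14 mm deep, floor 66 mm above the bench.
- rest_tip (a point): Point of the rest where the hook's tip belongs: 95 mm ahead of rest_seat and 45 mm below it.
- chest: Fixed carver's chest, painted wood, 250 mm deep, 292 mm wide over its top, 115 mm high. Origin on the bench under the middle of its front face; x points into the chest (away from the robot), the tray slides out along -x.
- tray: Shallow wooden tray that slides out of the chest on -x; origin and axes are the chest's when shut. Starts 0 to 70 mm ajar and slides 65 to 105 mm more to a rigid stop; how far shows in no measurement: feel for it. Drag about 3 N, moving slowly. A firm tug on the stop is about 12 N of pull in all, kept half a second; 25 N would damage it. Stays where left. Front panel 246 mm wide, top 93 mm up.
- finger_hole (a point): Centre of the finger hole at the upper face of the lip, 80 mm above the bench. The lip is a level plywood tongue 6 mm thick, 70 mm wide, reaching 56 mm out from the tray's front panel; the hole goes vertically through it, 22 mm in diameter, 40 mm towards the robot from the tray origin. Free space below the lip down to the bench. Axes of the tray.
- offcut: Bystander: loose wood block 70 x 45 x 22 mm on the bench in front of the chest. Origin under its centre.
- gouge: Bystander: loose gouge 210 mm long, 26 mm high, on the bench. Origin underneath, near the middle.
- mallet: Bystander: round wooden mallet standing on its head, 84 mm across, 205 mm high. Origin under its centre.
- tin: Bystander: wax tin 72 mm across, 55 mm high. Origin under its centre.
- sander: Bystander: cork sanding block 100 x 60 x 35 mm lying on the bench. Origin under its centre.
- torso: Bystander: small plaster figure 90 mm across, 172 mm high. Origin under its centre.
- pot: Bystander: white cup 80 mm across, 100 mm high. Origin under its centre.
There are look-alikes about, which are no part of the job. There is more than one size of the hook; the one meant has the size given above.

How it is judged:
By the outcome, as a careful person would: the job done as asked, in the order asked, and still so for the second after the job is handed in, with the robot touching nothing.
It also fails if it takes over 72 s, if anything falls off the work surface, if the arm or the gripper's body presses on something with over 40 N, if the wrist force passes 120 N, or if a joint passes its speed limit or range.

## Working session

There is one attempt and no reset: what is moved stays moved. The work goes in short steps, Python scripts to look and compute and a tool call to move; the robot and the scene stay as the last step left them, time stands still between calls to the robot, and variables do not carry over. Pictures are saved under pics/ and viewed, about 8 in all and at most 12, crops included, and the job is handed in when it is done.

Besides the shell and the picture viewer there is one more tool, called after "Emit:" by a JSON object that holds its "method" and its "body". play_rows: Moves the arm, as the interface text tells. Its arguments: {"type":"object","properties":{"targets":{"type":"array"},"newtons":{"type":"number"}},"required":["targets"]}

```bash
mkdir -p pics; cat > h.py <<'E'
import numpy as np, cv2
from plant import ctrl
def shot(cam,name):
    im=ctrl.read_camera(cam); cv2.imwrite(f'pics/{name}.png',im); return im
def ray(cam,u,v):
    c=ctrl.calibration(cam); xd=np.array([(u-c['cx'])/c['fx'],(v-c['cy'])/c['fy']]); s=xd.copy()
    for _ in range(30): s=xd/(1+c['k1']*(s@s))
    T=np.array(c['camera_from_world']); R=T[:3,:3]; o=-R.T@T[:3,3]
    return o,R.T@np.array([s[0],s[1],1.])
def onz(cam,u,v,z):
    o,d=ray(cam,u,v); return o+d*(z-o[2])/d[2]
def proj(cam,p):
    c=ctrl.calibration(cam); T=np.array(c['camera_from_world']); q=T[:3,:3]@np.array(p,float)+T[:3,3]
    s=q[:2]/q[2]; s=s*(1+c['k1']*(s@s)); return np.array([c['fx']*s[0]+c['cx'],c['fy']*s[1]+c['cy']])
def st():
    s=ctrl.get_state(); 
    for k in('time','eef_pos','tcp_rot','contact_force','opening','qpos'): print(k,np.round(s[k],4))
E
python3 - <<'E'
from h import *
a=shot('scene','s0');b=shot('top','t0')
st()
for c in('scene','top'):
    o,d=ray(c,320,200);print(c,o,d,ctrl.calibration(c)['fx'])
E
```

```text
time 0.1
eef_pos [0.2449 0.6284 0.255 ]
tcp_rot [ 0.13    0.6952 -0.1314  0.6947]
contact_force [-0.0431 -0.4357 -0.4594]
opening 1.0016
qpos [ 1.049   0.2872  1.578   0.      1.2786 -0.15  ]
scene [ 1.41977503 -0.88116877  0.84037913] [-0.61192331  0.57689631 -0.54111689] 504.01956478072736
top [ 0.29273    -0.02537521  1.13095564] [ 0.19382748  0.00494991 -0.9811419 ] 378.3744962954008
```

View pics/s0.png

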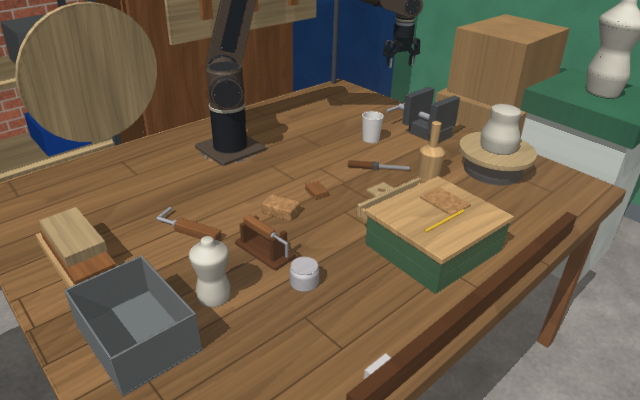

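View pics/t0.png

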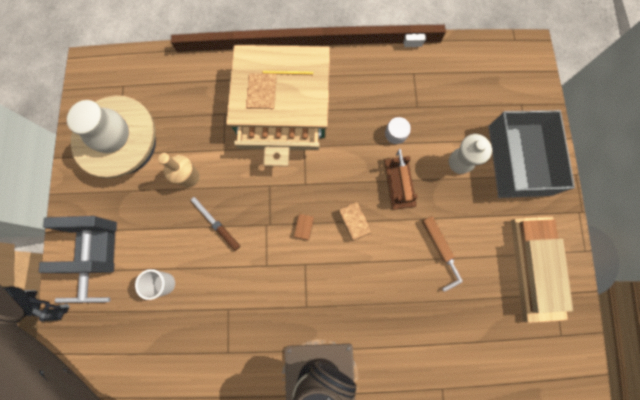

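The scene view shows a hook in the dark rest at about (262,240), a loose hook lying flat at (190,225), the grey vice at (430,110) and the chest at (437,225). In the top view the rest hook is at (400,182) and the loose hook at (440,250). The grey bar-and-stand is at (83,262), and the tray lip with its hole is at (277,156). By the description I choose the hook in the dark wooden rest, and I'll check it in a close crop.

```bash
python3 - <<'E'
from h import *
a=cv2.imread('pics/s0.png');b=cv2.imread('pics/t0.png')
r=lambda im,x,y,w,h,W,H:cv2.resize(im[y:y+h,x:x+w],(W,H),interpolation=cv2.INTER_CUBIC)
top=np.hstack([r(b,365,140,80,75,400,300*75//60*4//5),r(b,225,115,110,60,400,300)[:, :]]) if 0 else np.hstack([r(b,360,140,80,60+15,400,375)[:300],r(b,230,110,100,75,400,300)])
bot=np.hstack([r(a,220,200,100,75,400,300),r(a,345,165,100,75,400,300)])
cv2.imwrite('pics/c1.png',np.vstack([top,bot]))
E
```

```text
(no output)
```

View pics/c1.png

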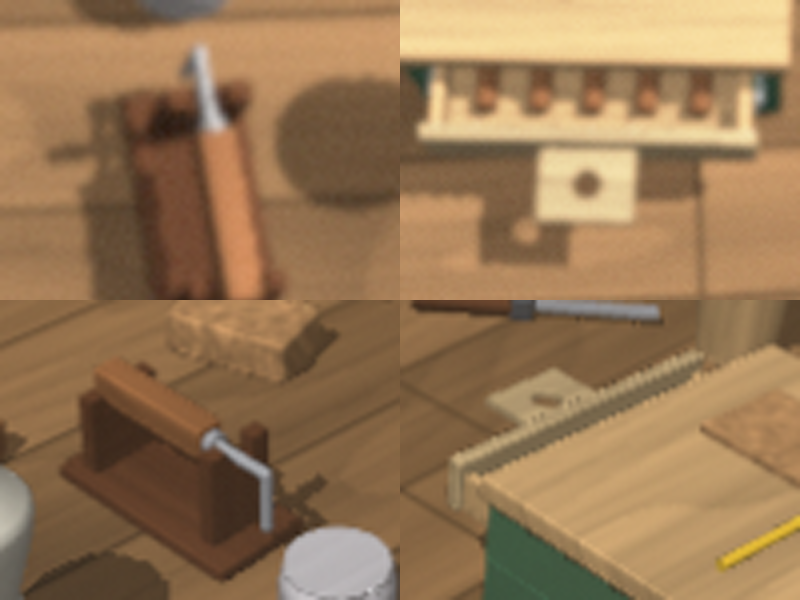

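The crop confirms the dark rest holds a hook lying level with its tip down and its long wooden handle in the notches. The hole is at about (277,156) in the top image. Next I measure both.

```bash
python3 - <<'E'
from h import *
b=cv2.imread('pics/t0.png');a=cv2.imread('pics/s0.png')
def mask(im,box,hs):
    x,y,w,h=box; hsv=cv2.cvtColor(im,cv2.COLOR_BGR2HSV); m=np.zeros(im.shape[:2],np.uint8)
    m[y:y+h,x:x+w]=cv2.inRange(hsv,*hs)[y:y+h,x:x+w]; return m
def big(m):
    n,l,s,c=cv2.connectedComponentsWithStats(m); i=1+np.argmax(s[1:,4]); return (l==i).astype(np.uint8)*255,c[i],s[i]
hsv=cv2.cvtColor(b,cv2.COLOR_BGR2HSV)
for p in [(405,175),(407,190),(410,200),(392,185),(420,180),(401,155),(402,160)]: print(p,hsv[p[1],p[0]],b[p[1],p[0]])
for z,name,rng in((.082,'handle',((5,95,150),(16,255,255))),):
    m,c,s=big(mask(b,(386,160,32,52),rng)); ct=max(cv2.findContours(m,0,1)[0],key=cv2.contourArea)
    W=np.array([onz('top',*p[0],z)[:2] for p in ct],np.float32); r=cv2.minAreaRect(W); print(name,s,r,np.round(cv2.boxPoints(r),4).tolist())
# shank end
print('shank end',onz('top',400,150.3,.07))
# hole
m,c,s=big(mask(b,(268,148,18,16),((0,0,0),(180,255,150))));print('hole',s,c,onz('top',*c,.08)) if s[4]>0 else 0
print('hole eye',onz('top',276.75,156.2,.08),onz('scene',345+146/4,165+100/4,.08))
for u,v in((420,137),(757,147)): print('panel',onz('top',230+(u-400)/4,110+v/4,.093))
for u,v in((400,64),(789,68)): print('lidfront',onz('top',230+(u-400)/4,110+v/4,.115))
L=[onz('top',230+(u-400)/4,110+v/4,.08) for u,v in((537,222),(635,222))];print('lip',L)
# scene handle / tip
print('scene tip bend ', [onz('scene',220+u/4,200+(v-300)/4,z) for u,v,z in((267,470,.07),(266,528,.025))])
E
```

```text
(405, 175) [ 12 139 202] [ 92 136 202]
(407, 190) [ 12 140 210] [ 95 142 210]
(410, 200) [ 12 145 123] [ 53  82 123]
(392, 185) [ 11 139 110] [ 50  71 110]
(420, 180) [ 15 121 133] [ 70 102 133]
(401, 155) [ 13  30 202] [178 188 202]
(402, 160) [  9  15 174] [164 167 174]
handle [401 160  17  40 369] ((0.5506018400192261, -0.2771284282207489), (0.04644652456045151, 0.117180734872818), 84.66764068603516) [[0.4900999963283539, -0.2948000133037567], [0.6068000197410583, -0.30570000410079956], [0.6111000180244446, -0.25949999690055847], [0.4943999946117401, -0.24860000610351562]]
shank end [ 0.64202911 -0.26127261  0.07      ]
hole [274 154   5   4  18] [276.22222222 155.5       ] [0.63733072 0.10229499 0.08      ]
hole eye [0.63513276 0.1007818  0.08      ] [0.63621703 0.1011797  0.08      ]
panel [0.67254078 0.22042861 0.093     ]
panel [ 0.65430301 -0.02384764  0.093     ]
lidfront [0.72067745 0.23053436 0.115     ]
lidfront [ 0.70514672 -0.04893433  0.115     ]
lip [array([0.60851715, 0.13740172, 0.08      ]), array([0.60552653, 0.06638249, 0.08      ])]
scene tip bend  [array([ 0.63907803, -0.25514086,  0.07      ]), array([ 0.63961658, -0.25720867,  0.025     ])]
```

```bash
python3 - <<'E'
from h import *
b=cv2.imread('pics/t0.png');hsv=cv2.cvtColor(b,cv2.COLOR_BGR2HSV)
m=np.zeros(b.shape[:2],np.uint8);m[160:212,386:418]=cv2.inRange(hsv,(8,110,165),(16,255,255))[160:212,386:418]
n,l,s,c=cv2.connectedComponentsWithStats(m);i=1+np.argmax(s[1:,4]);ys,xs=np.where(l==i);print(s[i])
W=np.array([onz('top',x,y,.081)[:2] for x,y in zip(xs,ys)])
mu=W.mean(0);w,v=np.linalg.eigh(np.cov((W-mu).T));d=v[:,1]*np.sign(v[0,1]);q=(W-mu)@d
print('handle c',mu,'yaw',np.degrees(np.arctan2(d[1],d[0])),'len',q.min(),q.max(),'wid',np.ptp((W-mu)@v[:,0]))
# shank pixels grey
m=np.zeros(b.shape[:2],np.uint8);m[146:166,392:408]=cv2.inRange(hsv,(0,0,120),(180,60,255))[146:166,392:408]
ys,xs=np.where(m);print([(x,y) for x,y in zip(xs,ys)])
S=np.array([onz('top',x,y,.07)[:2] for x,y in zip(xs,ys)]);print(S.mean(0),S.max(0), 'dir handle->shank',np.degrees(np.arctan2(*(S.mean(0)-mu)[::-1])))
# lip edges: light mask
g=b.astype(int)
m=np.zeros(b.shape[:2],np.uint8);m[147:168,260:294]=cv2.inRange(hsv,(10,0,190),(35,110,255))[147:168,260:294]
n,l,s,c=cv2.connectedComponentsWithStats(m);i=1+np.argmax(s[1:,4]);m=(l==i).astype(np.uint8);ct=cv2.findContours(m,0,1)[0][0]
W=np.array([onz('top',*p[0],.08)[:2] for p in ct],np.float32);r=cv2.minAreaRect(W);print('lip',r,s[i])
# panel front edge: for columns, lower edge of bright row
P=[]
for u in range(236,318):
    if 260<u<294: continue
    col=hsv[136:156,u]; ok=np.where((col[:,2]>185)&(col[:,1]<115))[0]
    if len(ok): P.append(onz('top',u,136+ok.max()+.5,.093)[:2])
P=np.array(P);f=cv2.fitLine(P.astype(np.float32),cv2.DIST_HUBER,0,.01,.01).ravel();print('panel dir',np.degrees(np.arctan2(-f[0]*np.sign(f[1]),abs(f[1]))),f)
E
```

```text
[401 166  11  34 220]
handle c [ 0.54094995 -0.26879902] yaw 4.545367792883936 len -0.04857619988561792 0.04918894308300383 wid 0.01962544036882432
[(np.int64(399), np.int64(149)), (np.int64(400), np.int64(149)), (np.int64(399), np.int64(150)), (np.int64(400), np.int64(150)), (np.int64(398), np.int64(151)), (np.int64(399), np.int64(151)), (np.int64(400), np.int64(151)), (np.int64(401), np.int64(151)), (np.int64(398), np.int64(152)), (np.int64(399), np.int64(152)), (np.int64(400), np.int64(152)), (np.int64(401), np.int64(152)), (np.int64(399), np.int64(153)), (np.int64(400), np.int64(153)), (np.int64(401), np.int64(153)), (np.int64(398), np.int64(154)), (np.int64(399), np.int64(154)), (np.int64(400), np.int64(154)), (np.int64(401), np.int64(154)), (np.int64(399), np.int64(155)), (np.int64(400), np.int64(155)), (np.int64(401), np.int64(155)), (np.int64(399), np.int64(156)), (np.int64(400), np.int64(156)), (np.int64(401), np.int64(156)), (np.int64(402), np.int64(156)), (np.int64(399), np.int64(157)), (np.int64(400), np.int64(157)), (np.int64(401), np.int64(157)), (np.int64(402), np.int6
[... 651 characters left out ...]
p.int64(402), np.int64(163)), (np.int64(403), np.int64(163)), (np.int64(404), np.int64(163)), (np.int64(401), np.int64(164)), (np.int64(402), np.int64(164)), (np.int64(403), np.int64(164)), (np.int64(404), np.int64(164)), (np.int64(405), np.int64(164)), (np.int64(400), np.int64(165)), (np.int64(401), np.int64(165)), (np.int64(402), np.int64(165)), (np.int64(403), np.int64(165)), (np.int64(404), np.int64(165))]
[ 0.61899104 -0.26185152] [ 0.64615761 -0.25439722] dir handle->shank 5.087264461687634
lip ((0.6359783411026001, 0.10263693332672119), (0.0705149695277214, 0.05481531843543053), 87.51866912841797) [264 147  25  19 414]
panel dir -3.5194643 [0.06138762 0.998114   0.6658756  0.11456358]
```

```bash
cat >> h.py <<'E'
from scipy.spatial.transform import Rotation as Rn
def goto(pos,yaw=None):
    "print shift (units of 1) and turn (units of pi) to TCP pos, tool down, jaws across a hook of that yaw (deg)"
    s=ctrl.get_state(); R0=Rn.from_quat(s['tcp_rot']); best=None
    if yaw is None: rv=np.zeros(3)
    else:
        a=np.radians(yaw)
        for sg in(1,-1):
            y=sg*np.array([-np.sin(a),np.cos(a),0]);x=np.array([0,0,-1.]);z=np.cross(x,y)
            v=(Rn.from_matrix(np.c_[x,y,z])*R0.inv()).as_rotvec()
            if best is None or np.linalg.norm(v)<np.linalg.norm(best): best=v
        rv=best
    print('dpos',np.round(np.array(pos)-s['eef_pos'],4),'drot',np.round(rv/np.pi,4),'deg',np.round(np.degrees(np.linalg.norm(rv)),1))
E
python3 - <<'E'
from h import *
st(); goto([.5474,-.2682,.26],4.9); goto([.5474,-.2682,.076],4.9)
y=Rn.from_quat(ctrl.get_state()['tcp_rot']).as_matrix()[:,1];print(y)
E
```

```text
time 0.1
eef_pos [0.2449 0.6284 0.255 ]
tcp_rot [ 0.13    0.6952 -0.1314  0.6947]
contact_force [-0.0431 -0.4357 -0.4594]
opening 1.0016
qpos [ 1.049   0.2872  1.578   0.      1.2786 -0.15  ]
dpos [ 0.3025 -0.8966  0.005 ] drot [ 0.0007 -0.0002  0.1456] deg 26.2
dpos [ 0.3025 -0.8966 -0.179 ] drot [ 0.0007 -0.0002  0.1456] deg 26.2
[ 0.36330817  0.93166645 -0.00219085]
```

Emit:
{"method": "play_rows", "body": {"targets": [{"delta_pos": [0.2,-0.25,0.06],"delta_rot": [0,0,0.07],"claw": 85},{"delta_pos": [0.2,-0.25,0.06],"delta_rot": [0,0,0.07],"claw": 85},{"delta_pos": [0.2,-0.25,0.06],"delta_rot": [0,0,0.07],"claw": 85},{"delta_pos": [0.2,-0.25,0.06],"delta_rot": [0,0,0.07],"claw": 85},{"delta_pos": [0.2,-0.25,0.06],"delta_rot": [0,0,0.07],"claw": 85},{"delta_pos": [0.2,-0.25,0.06],"delta_rot": [0,0,0.07],"claw": 85},{"delta_pos": [0.2,-0.25,0.06],"delta_rot": [0,0,0.07],"claw": 85},{"delta_pos": [0.302,-0.897,0],"delta_rot": [0,0,0.1456],"claw": 85},{"delta_pos": [0.302,-0.897,0],"delta_rot": [0,0,0.1456],"claw": 85},{"delta_pos": [0.302,-0.897,0],"delta_rot": [0,0,0.1456],"claw": 85},{"delta_pos": [0.302,-0.897,0],"delta_rot": [0,0,0.1456],"claw": 85},{"delta_pos": [0.302,-0.897,0],"delta_rot": [0,0,0.1456],"claw": 85},{"delta_pos": [0.302,-0.897,0],"delta_rot": [0,0,0.1456],"claw": 85},{"delta_pos": [0.302,-0.897,0],"delta_rot": [0,0,0.1456],"claw": 85},{"delta_pos": [0.302,-0.897,0],"delta_rot": [0,0,0.1456],"claw": 85},{"delta_pos": [0.302,-0.897,0],"delta_rot": [0,0,0.1456],"claw": 85},{"delta_pos": [0.302,-0.897,0],"delta_rot": [0,0,0.1456],"claw": 85},{"delta_pos": [0.302,-0.897,0],"delta_rot": [0,0,0.1456],"claw": 85},{"delta_pos": [0.302,-0.897,0],"delta_rot": [0,0,0.1456],"claw": 85},{"delta_pos": [0.302,-0.897,0],"delta_rot": [0,0,0.1456],"claw": 85}], "newtons": 100}}

```text
time: 1.77
eef_pos: [0.52, -0.1249, 0.2662]
tcp_rot: [-0.031, 0.707, 0.029, 0.706]
contact_force: [1.3, -0.3, -0.1]
opening: 0.989
```

```bash
python3 - <<'E'
from h import *
goto([.5474,-.2682,.15],4.9)
E
```

```text
dpos [ 0.0274 -0.1433 -0.1162] drot [ 0.0006 -0.0002  0.0001] deg 0.1
```

Emit:
{"method": "play_rows", "body": {"targets": [{"delta_pos": [0.0274,-0.1433,-0.08],"delta_rot": [0,0,0],"claw": 85},{"delta_pos": [0.0274,-0.1433,-0.08],"delta_rot": [0,0,0],"claw": 85},{"delta_pos": [0.0274,-0.1433,-0.08],"delta_rot": [0,0,0],"claw": 85},{"delta_pos": [0.0274,-0.1433,-0.08],"delta_rot": [0,0,0],"claw": 85},{"delta_pos": [0.0274,-0.1433,-0.08],"delta_rot": [0,0,0],"claw": 85},{"delta_pos": [0.0274,-0.1433,-0.116],"delta_rot": [0,0,0],"claw": 85},{"delta_pos": [0.0274,-0.1433,-0.116],"delta_rot": [0,0,0],"claw": 85},{"delta_pos": [0.0274,-0.1433,-0.116],"delta_rot": [0,0,0],"claw": 85}]}}

```text
time: 2.43
eef_pos: [0.5457, -0.2667, 0.1477]
tcp_rot: [-0.029, 0.709, 0.031, 0.704]
contact_force: [0.2, 0.2, -0.2]
opening: 0.997
```

```bash
python3 - <<'E'
from h import *
st(); goto([.5474,-.2682,.076],4.9)
a=shot('scene','s1'); b=shot('top','t1')
r=lambda im,x,y,w,h,W,H:cv2.resize(im[y:y+h,x:x+w],(W,H),interpolation=cv2.INTER_CUBIC)
cv2.imwrite('pics/c2.png',np.hstack([r(a,200,150,120,120,400,400),r(b,350,120,100,100,400,400)]))
E
```

```text
time 2.4333
eef_pos [ 0.5457 -0.2667  0.1477]
tcp_rot [-0.0293  0.7085  0.031   0.7044]
contact_force [ 0.2063  0.2296 -0.1664]
opening 0.9972
qpos [-6.2080e-01  2.5250e-01  1.8280e+00 -1.9000e-03  1.0672e+00 -2.2761e+00]
dpos [ 0.0017 -0.0015 -0.0717] drot [-0.0007 -0.0019  0.0001] deg 0.4
```

View pics/c2.png

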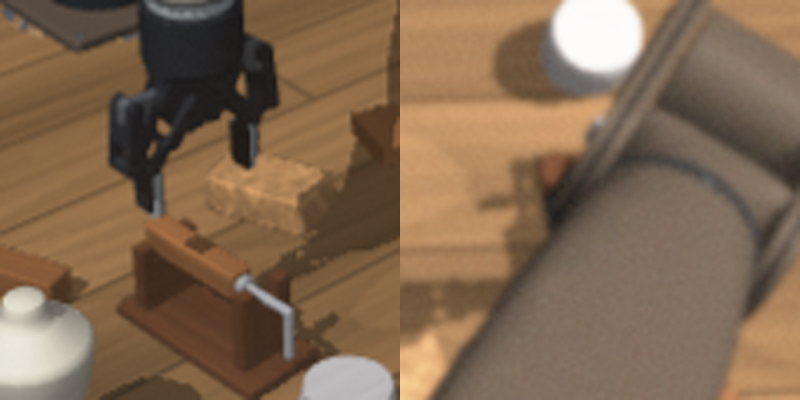

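The open jaws straddle the handle. In the scene crop the fingers are at (150,205) and (245,160), with the handle between them. Descend and close.

Emit:
{"method": "play_rows", "body": {"targets": [{"delta_pos": [0.0017,-0.0015,-0.035],"delta_rot": [-0.0007,-0.002,0],"claw": 85},{"delta_pos": [0.0017,-0.0015,-0.06],"delta_rot": [-0.0007,-0.002,0],"claw": 85},{"delta_pos": [0.0017,-0.0015,-0.0717],"delta_rot": [-0.0007,-0.002,0],"claw": 85},{"delta_pos": [0.0017,-0.0015,-0.0717],"delta_rot": [-0.0007,-0.002,0],"claw": 85},{"delta_pos": [0.0017,-0.0015,-0.0717],"delta_rot": [-0.0007,-0.002,0],"claw": 85},{"delta_pos": [0.0017,-0.0015,-0.0717],"delta_rot": [-0.0007,-0.002,0],"claw": 30},{"delta_pos": [0.0017,-0.0015,-0.0717],"delta_rot": [-0.0007,-0.002,0],"claw": 30},{"delta_pos": [0.0017,-0.0015,-0.0717],"delta_rot": [-0.0007,-0.002,0],"claw": 30},{"delta_pos": [0.0017,-0.0015,-0.0717],"delta_rot": [-0.0007,-0.002,0],"claw": 30},{"delta_pos": [0.0017,-0.0015,-0.0717],"delta_rot": [-0.0007,-0.002,0],"claw": 30},{"delta_pos": [0.0017,-0.0015,-0.0717],"delta_rot": [-0.0007,-0.002,0],"claw": 30}], "newtons": 30}}

```text
time: 3.45
eef_pos: [0.5496, -0.2693, 0.0801]
tcp_rot: [-0.032, 0.704, 0.029, 0.709]
contact_force: [0.2, -0.1, 0.7]
opening: 0.349
```

Emit:
{"method": "play_rows", "body": {"targets": [{"delta_pos": [-0.002,0.001,-0.004],"delta_rot": [0,0,0],"claw": 30},{"delta_pos": [-0.002,0.001,-0.004],"delta_rot": [0,0,0],"claw": 30},{"delta_pos": [-0.002,0.001,-0.004],"delta_rot": [0,0,0],"claw": 30}]}}

```text
time: 3.7
eef_pos: [0.5471, -0.268, 0.0755]
tcp_rot: [-0.032, 0.704, 0.029, 0.708]
contact_force: [1.3, 0.1, 0.1]
opening: 0.354
```

```bash
python3 - <<'E'
from h import *
st(); goto([.5474,-.2682,.076],4.9)
E
```

```text
time 3.7
eef_pos [ 0.5471 -0.268   0.0755]
tcp_rot [-0.032   0.7044  0.0289  0.7085]
contact_force [1.3043 0.0552 0.08  ]
opening 0.3542
qpos [-6.2190e-01  3.4810e-01  1.8594e+00  1.0000e-04  9.2680e-01 -2.2789e+00]
dpos [ 0.0003 -0.0002  0.0005] drot [ 0.0013  0.0019 -0.0002] deg 0.4
```

Good. Close on the handle (22 mm) with a strong grip, including a tiny level correction.

Emit:
{"method": "play_rows", "body": {"targets": [{"delta_pos": [0,0,0],"delta_rot": [0.0013,0.0019,0],"claw": 30},{"delta_pos": [0,0,0],"delta_rot": [0.0013,0.0019,0],"claw": 10},{"delta_pos": [0,0,0],"delta_rot": [0.0013,0.0019,0],"claw": 10},{"delta_pos": [0,0,0],"delta_rot": [0.0013,0.0019,0],"claw": 10},{"delta_pos": [0,0,0],"delta_rot": [0.0013,0.0019,0],"claw": 10},{"delta_pos": [0,0,0],"delta_rot": [0.0013,0.0019,0],"claw": 10},{"delta_pos": [0,0,0],"delta_rot": [0.0013,0.0019,0],"claw": 10}], "newtons": 110}}

```text
time: 4.28
eef_pos: [0.5473, -0.2682, 0.0757]
tcp_rot: [-0.031, 0.706, 0.03, 0.707]
contact_force: [1.1, -1.3, 0.1]
opening: 0.242
```

```bash
python3 - <<'E'
from h import *
st()
E
```

```text
time 4.2833
eef_pos [ 0.5473 -0.2682  0.0757]
tcp_rot [-0.0306  0.7063  0.0302  0.7066]
contact_force [ 1.1416 -1.2603  0.0747]
opening 0.2422
qpos [-6.2200e-01  3.5110e-01  1.8551e+00 -1.0000e-04  9.3470e-01 -2.2787e+00]
```

Emit:
{"method": "play_rows", "body": {"targets": [{"delta_pos": [0,0,0.04],"delta_rot": [0,0,0],"claw": 10},{"delta_pos": [0,0,0.08],"delta_rot": [0,0,0],"claw": 10},{"delta_pos": [0,0,0.11],"delta_rot": [0,0,0],"claw": 10},{"delta_pos": [0,0,0.11],"delta_rot": [0,0,0],"claw": 10},{"delta_pos": [-0.006,0.35,0.11],"delta_rot": [0,0,-0.0467],"claw": 10},{"delta_pos": [-0.006,0.35,0.11],"delta_rot": [0,0,-0.0467],"claw": 10},{"delta_pos": [-0.006,0.35,0.11],"delta_rot": [0,0,-0.0467],"claw": 10},{"delta_pos": [-0.006,0.35,0.11],"delta_rot": [0,0,-0.0467],"claw": 10},{"delta_pos": [-0.006,0.35,0.11],"delta_rot": [0,0,-0.0467],"claw": 10},{"delta_pos": [-0.006,0.35,0.11],"delta_rot": [0,0,-0.0467],"claw": 10},{"delta_pos": [-0.006,0.35,0.11],"delta_rot": [0,0,-0.0467],"claw": 10},{"delta_pos": [-0.006,0.35,0.11],"delta_rot": [0,0,-0.0467],"claw": 10},{"delta_pos": [-0.006,0.3755,0.1],"delta_rot": [0,0,-0.0467],"claw": 10},{"delta_pos": [-0.006,0.3755,0.09],"delta_rot": [0,0,-0.0467],"claw": 10},{"delta_pos": [-0.006,0.3755,0.09],"delta_rot": [0,0,-0.0467],"claw": 10},{"delta_pos": [-0.006,0.3755,0.09],"delta_rot": [0,0,-0.0467],"claw": 10},{"delta_pos": [-0.006,0.3755,0.09],"delta_rot": [0,0,-0.0467],"claw": 10}]}}

```text
time: 5.7
eef_pos: [0.5412, 0.1063, 0.1652]
tcp_rot: [0.021, 0.707, -0.022, 0.707]
contact_force: [-0.0, -0.4, -1.8]
opening: 0.24
```

```bash
python3 - <<'E'
from h import *
st(); goto([.5417,.1073,.15],-3.5)
a=shot('scene','s2'); b=shot('top','t2')
r=lambda im,x,y,w,h,W,H:cv2.resize(im[y:y+h,x:x+w],(W,H),interpolation=cv2.INTER_CUBIC)
cv2.imwrite('pics/c3.png',np.hstack([r(a,320,120,120,120,400,400),r(b,225,110,100,100,400,400)]))
E
```

```text
time 5.7
eef_pos [0.5412 0.1063 0.1652]
tcp_rot [ 0.0215  0.7069 -0.0222  0.7066]
contact_force [-0.0366 -0.4377 -1.8352]
opening 0.2404
qpos [ 1.0400e-02  1.1070e-01  1.9571e+00 -1.1000e-03  1.0743e+00 -1.4981e+00]
dpos [ 0.0005  0.001  -0.0152] drot [ 0.0003 -0.0002  0.0002] deg 0.1
```

View pics/c3.png

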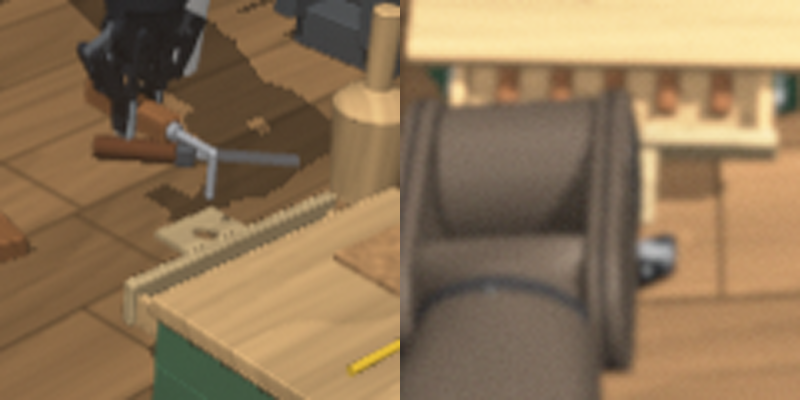

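```bash
python3 - <<'E'
from h import *
a=cv2.imread('pics/s2.png')
s=ctrl.get_state();p=s['eef_pos'];e=np.array([np.cos(np.radians(-3.5)),np.sin(np.radians(-3.5)),0])
tip=p+.095*e-[0,0,.051];print('pred tip',tip,proj('scene',tip),'bend',proj('scene',tip+[0,0,.049]))
print('hole',proj('scene',[.6365,.1015,.08]),onz('scene',381.8,189.6,.08))
g=a[160:185,374:394]; h=cv2.cvtColor(g,cv2.COLOR_BGR2HSV)
m=(h[...,1]<60)&(h[...,2]>120)
for i,r in enumerate(m): print(160+i,''.join('#' if k else '.' for k in r))
print('meas tip',onz('scene',383,179.1,tip[2]))
E
```

```text
pred tip [0.63657698 0.10012622 0.1150263 ] [382.41599968 179.7421988 ] bend [383.94346035 164.69462694]
hole [381.64662552 190.0014653 ] [0.63530373 0.10351758 0.08      ]
160 ###.................
161 #####...............
162 ..#####.............
163 ....#####...........
164 .....#####..........
165 .....######.........
166 .....######.........
167 .........##.........
168 .........#..........
169 .........#..........
170 ........##..........
171 ........##..........
172 ........##..........
173 ........##..........
174 ........##..........
175 ........##..........
176 ........##..........
177 ........##..........
178 ........##..........
179 ....................
180 ....................
181 ....................
182 ....................
183 ....................
184 ....................
meas tip [0.63524125 0.10415788 0.1150263 ]
```

Tip bottom at about (383,179) and hole at (382,190) in the scene view. On their own heights the two are about 1 mm apart in x and y. Lower, slowly through the lip.

Emit:
{"method": "play_rows", "body": {"targets": [{"delta_pos": [0.0003,0.0005,-0.02],"delta_rot": [0,0,0],"claw": 10},{"delta_pos": [0.0003,0.0005,-0.03],"delta_rot": [0,0,0],"claw": 10},{"delta_pos": [0.0003,0.0005,-0.036],"delta_rot": [0,0,0],"claw": 10},{"delta_pos": [0.0003,0.0005,-0.04],"delta_rot": [0,0,0],"claw": 10},{"delta_pos": [0.0003,0.0005,-0.042],"delta_rot": [0,0,0],"claw": 10},{"delta_pos": [0.0003,0.0005,-0.042],"delta_rot": [0,0,0],"claw": 10}]}}

```text
time: 6.3
eef_pos: [0.542, 0.1062, 0.1238]
tcp_rot: [0.022, 0.707, -0.023, 0.707]
contact_force: [-0.6, -0.2, -1.9]
opening: 0.238
```

Emit:
{"method": "play_rows", "body": {"targets": [{"delta_pos": [0,0,-0.008],"delta_rot": [0,0,0],"claw": 10},{"delta_pos": [0,0,-0.014],"delta_rot": [0,0,0],"claw": 10},{"delta_pos": [0,0,-0.018],"delta_rot": [0,0,0],"claw": 10},{"delta_pos": [0,0,-0.018],"delta_rot": [0,0,0],"claw": 10},{"delta_pos": [0,0,-0.018],"delta_rot": [0,0,0],"claw": 10}]}}

```text
time: 6.72
eef_pos: [0.5417, 0.1063, 0.1053]
tcp_rot: [0.022, 0.707, -0.023, 0.707]
contact_force: [0.1, -0.4, -0.7]
opening: 0.24
```

```bash
python3 - <<'E'
from h import *
st()
a=shot('scene','s3')
r=lambda im,x,y,w,h,W,H:cv2.resize(im[y:y+h,x:x+w],(W,H),interpolation=cv2.INTER_CUBIC)
cv2.imwrite('pics/c4.png',r(a,340,140,80,80,500,500))
E
```

```text
time 6.7167
eef_pos [0.5417 0.1063 0.1053]
tcp_rot [ 0.022   0.7069 -0.0226  0.7066]
contact_force [ 0.0581 -0.384  -0.7426]
opening 0.2402
qpos [ 1.020e-02  1.948e-01  1.987e+00 -9.000e-04  9.603e-01 -1.497e+00]
```

View pics/c4.png

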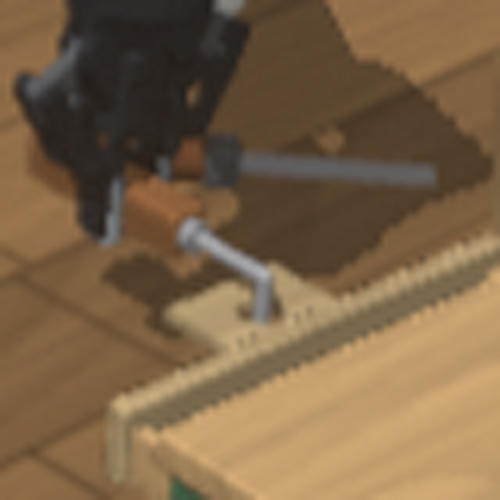

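The tip sits in the finger hole (crop pixel (263,315), below the lip surface), with no contact force. Pull 60 mm first, which is less than clearance plus the minimum travel.

Emit:
{"method": "play_rows", "body": {"targets": [{"delta_pos": [-0.003,0.0002,0],"delta_rot": [0,0,0],"claw": 10},{"delta_pos": [-0.006,0.0004,0],"delta_rot": [0,0,0],"claw": 10},{"delta_pos": [-0.009,0.0005,0],"delta_rot": [0,0,0],"claw": 10},{"delta_pos": [-0.012,0.0007,0],"delta_rot": [0,0,0],"claw": 10},{"delta_pos": [-0.015,0.0009,0],"delta_rot": [0,0,0],"claw": 10},{"delta_pos": [-0.018,0.0011,0],"delta_rot": [0,0,0],"claw": 10},{"delta_pos": [-0.021,0.0013,0],"delta_rot": [0,0,0],"claw": 10},{"delta_pos": [-0.024,0.0015,0],"delta_rot": [0,0,0],"claw": 10},{"delta_pos": [-0.027,0.0016,0],"delta_rot": [0,0,0],"claw": 10},{"delta_pos": [-0.03,0.0018,0],"delta_rot": [0,0,0],"claw": 10},{"delta_pos": [-0.033,0.002,0],"delta_rot": [0,0,0],"claw": 10},{"delta_pos": [-0.036,0.0022,0],"delta_rot": [0,0,0],"claw": 10}]}}

```text
time: 7.77
eef_pos: [0.506, 0.1086, 0.106]
tcp_rot: [0.022, 0.706, -0.022, 0.707]
contact_force: [3.4, 1.3, -1.6]
opening: 0.238
```

Emit:
{"method": "play_rows", "body": {"targets": [{"delta_pos": [-0.003,0.0002,0],"delta_rot": [0,0,0],"claw": 10},{"delta_pos": [-0.006,0.0004,0],"delta_rot": [0,0,0],"claw": 10},{"delta_pos": [-0.009,0.0005,0],"delta_rot": [0,0,0],"claw": 10},{"delta_pos": [-0.012,0.0007,0],"delta_rot": [0,0,0],"claw": 10},{"delta_pos": [-0.015,0.0009,0],"delta_rot": [0,0,0],"claw": 10},{"delta_pos": [-0.018,0.0011,0],"delta_rot": [0,0,0],"claw": 10},{"delta_pos": [-0.021,0.0013,0],"delta_rot": [0,0,0],"claw": 10},{"delta_pos": [-0.024,0.0015,0],"delta_rot": [0,0,0],"claw": 10},{"delta_pos": [-0.026,0.0016,0],"delta_rot": [0,0,0],"claw": 10}]}}

```text
time: 8.52
eef_pos: [0.4796, 0.1102, 0.106]
tcp_rot: [0.022, 0.706, -0.022, 0.707]
contact_force: [3.1, 2.5, -1.4]
opening: 0.244
```

Emit:
{"method": "play_rows", "body": {"targets": [{"delta_pos": [-0.001,0.0005,0],"delta_rot": [0,0,0],"claw": 10},{"delta_pos": [-0.002,0.001,0],"delta_rot": [0,0,0],"claw": 10},{"delta_pos": [-0.003,0.0015,0],"delta_rot": [0,0,0],"claw": 10},{"delta_pos": [-0.004,0.002,0],"delta_rot": [0,0,0],"claw": 10}]}}

```text
time: 8.85
eef_pos: [0.4755, 0.1119, 0.106]
tcp_rot: [0.022, 0.706, -0.023, 0.707]
contact_force: [2.2, -1.9, -2.0]
opening: 0.238
```

Emit:
{"method": "play_rows", "body": {"targets": [{"delta_pos": [-0.001,-0.0002,0],"delta_rot": [0,0,0],"claw": 10},{"delta_pos": [-0.002,-0.0003,0],"delta_rot": [0,0,0],"claw": 10},{"delta_pos": [-0.003,-0.0003,0],"delta_rot": [0,0,0],"claw": 10},{"delta_pos": [-0.004,-0.0003,0],"delta_rot": [0,0,0],"claw": 10}]}}

```text
time: 9.18
eef_pos: [0.4715, 0.1118, 0.106]
tcp_rot: [0.022, 0.706, -0.023, 0.707]
contact_force: [3.3, 2.6, -1.7]
opening: 0.24
```

Emit:
{"method": "play_rows", "body": {"targets": [{"delta_pos": [-0.001,0.0001,0],"delta_rot": [0,0,0],"claw": 10},{"delta_pos": [-0.002,0.0003,0],"delta_rot": [0,0,0],"claw": 10},{"delta_pos": [-0.003,0.0004,0],"delta_rot": [0,0,0],"claw": 10},{"delta_pos": [-0.004,0.0005,0],"delta_rot": [0,0,0],"claw": 10}]}}

```text
time: 9.52
eef_pos: [0.4674, 0.1123, 0.106]
tcp_rot: [0.022, 0.706, -0.023, 0.707]
contact_force: [3.3, 1.5, -1.5]
opening: 0.24
```

Emit:
{"method": "play_rows", "body": {"targets": [{"delta_pos": [-0.001,0.0001,0],"delta_rot": [0,0,0],"claw": 10},{"delta_pos": [-0.002,0.0001,0],"delta_rot": [0,0,0],"claw": 10},{"delta_pos": [-0.003,0.0002,0],"delta_rot": [0,0,0],"claw": 10}]}}

```text
time: 9.77
eef_pos: [0.4643, 0.1125, 0.106]
tcp_rot: [0.022, 0.706, -0.023, 0.707]
contact_force: [2.8, 0.9, -1.4]
opening: 0.241
```

Emit:
{"method": "play_rows", "body": {"targets": [{"delta_pos": [-0.001,0.0001,0],"delta_rot": [0,0,0],"claw": 10},{"delta_pos": [-0.002,0.0001,0],"delta_rot": [0,0,0],"claw": 10},{"delta_pos": [-0.003,0.0002,0],"delta_rot": [0,0,0],"claw": 10},{"delta_pos": [-0.004,0.0003,0],"delta_rot": [0,0,0],"claw": 10}]}}

```text
time: 10.1
eef_pos: [0.4602, 0.1128, 0.106]
tcp_rot: [0.022, 0.706, -0.023, 0.707]
contact_force: [2.7, 0.6, -1.1]
opening: 0.24
```

Emit:
{"method": "play_rows", "body": {"targets": [{"delta_pos": [-0.001,0.0001,0],"delta_rot": [0,0,0],"claw": 10},{"delta_pos": [-0.002,0.0001,0],"delta_rot": [0,0,0],"claw": 10},{"delta_pos": [-0.003,0.0002,0],"delta_rot": [0,0,0],"claw": 10},{"delta_pos": [-0.004,0.0003,0],"delta_rot": [0,0,0],"claw": 10}]}}

```text
time: 10.43
eef_pos: [0.456, 0.113, 0.106]
tcp_rot: [0.022, 0.706, -0.023, 0.707]
contact_force: [2.0, -0.4, -2.2]
opening: 0.239
```

Emit:
{"method": "play_rows", "body": {"targets": [{"delta_pos": [-0.001,0.0001,0],"delta_rot": [0,0,0],"claw": 10},{"delta_pos": [-0.002,0.0001,0],"delta_rot": [0,0,0],"claw": 10},{"delta_pos": [-0.003,0.0001,0],"delta_rot": [0,0,0],"claw": 10},{"delta_pos": [-0.004,0.0002,0],"delta_rot": [0,0,0],"claw": 10}]}}

```text
time: 10.77
eef_pos: [0.4519, 0.1133, 0.106]
tcp_rot: [0.022, 0.706, -0.023, 0.707]
contact_force: [2.6, -0.3, -1.5]
opening: 0.24
```

Emit:
{"method": "play_rows", "body": {"targets": [{"delta_pos": [-0.001,0.0001,0],"delta_rot": [0,0,0],"claw": 10},{"delta_pos": [-0.002,0.0001,0],"delta_rot": [0,0,0],"claw": 10},{"delta_pos": [-0.003,0.0001,0],"delta_rot": [0,0,0],"claw": 10},{"delta_pos": [-0.004,0.0002,0],"delta_rot": [0,0,0],"claw": 10}]}}

```text
time: 11.1
eef_pos: [0.4503, 0.1133, 0.1063]
tcp_rot: [0.022, 0.704, -0.023, 0.71]
contact_force: [14.7, -0.1, -10.9]
opening: 0.238
```

Emit:
{"method": "play_rows", "body": {"targets": [{"delta_pos": [-0.0019,0.0001,0],"delta_rot": [0,0,0],"claw": 10},{"delta_pos": [-0.0019,0.0001,0],"delta_rot": [0,0,0],"claw": 10},{"delta_pos": [-0.0019,0.0001,0],"delta_rot": [0,0,0],"claw": 10},{"delta_pos": [-0.0019,0.0001,0],"delta_rot": [0,0,0],"claw": 10}]}}

```text
time: 11.43
eef_pos: [0.4502, 0.1133, 0.1073]
tcp_rot: [0.022, 0.702, -0.023, 0.712]
contact_force: [5.3, -1.3, -1.0]
opening: 0.244
```

```bash
python3 - <<'E'
from h import *
st(); goto([.4502,.1134,.106],-3.5); print(ctrl.get_state()['wrist_torque'])
a=shot('scene','s4')
r=lambda im,x,y,w,h,W,H:cv2.resize(im[y:y+h,x:x+w],(W,H),interpolation=cv2.INTER_CUBIC)
cv2.imwrite('pics/c5.png',r(a,310,120,80,80,500,500))
E
```

```text
time 11.4333
eef_pos [0.4502 0.1133 0.1073]
tcp_rot [ 0.0222  0.7017 -0.0227  0.7117]
contact_force [ 5.2908 -1.3459 -1.0076]
opening 0.2438
qpos [ 2.8100e-02 -4.9000e-03  2.2007e+00 -1.9000e-03  9.3160e-01 -1.4781e+00]
dpos [ 0.      0.0001 -0.0013] drot [0.0004 0.0045 0.0008] deg 0.8
[-0.08066052 -0.96397642  0.0258651 ]
```

View pics/c5.png

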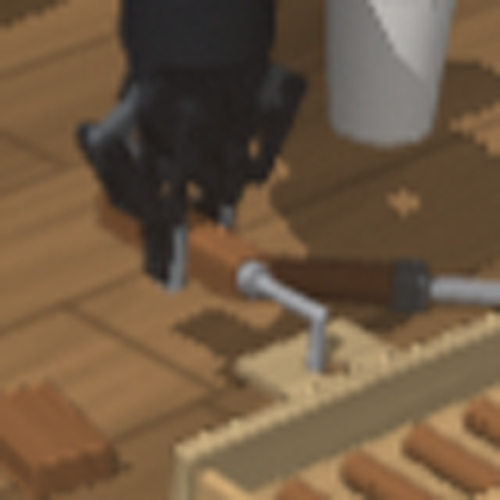

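The hook is still level in the grip and engaged in the hole, crop (318,365). The tilt had crept 0.8°, which relaxed the pull. I'll level the tool and re-apply the tug in steps.

Emit:
{"method": "play_rows", "body": {"targets": [{"delta_pos": [-0.0008,0.0001,-0.0003],"delta_rot": [0,0.002,0],"claw": 10},{"delta_pos": [-0.0012,0.0001,-0.0006],"delta_rot": [0,0.0045,0],"claw": 10},{"delta_pos": [-0.0015,0.0001,-0.0008],"delta_rot": [0,0.0045,0],"claw": 10},{"delta_pos": [-0.0015,0.0001,-0.0008],"delta_rot": [0,0.0045,0],"claw": 10}]}}

```text
time: 11.82
eef_pos: [0.4504, 0.1133, 0.1074]
tcp_rot: [0.022, 0.705, -0.023, 0.708]
contact_force: [7.0, 0.4, -0.3]
opening: 0.241
```

Emit:
{"method": "play_rows", "body": {"targets": [{"delta_pos": [-0.002,0.0001,-0.0006],"delta_rot": [0,0.0015,0],"claw": 10},{"delta_pos": [-0.0026,0.0001,-0.0006],"delta_rot": [0,0.0025,0],"claw": 10},{"delta_pos": [-0.0026,0.0001,-0.0006],"delta_rot": [0,0.0025,0],"claw": 10},{"delta_pos": [-0.0026,0.0001,-0.0006],"delta_rot": [0,0.0025,0],"claw": 10}]}}

```text
time: 12.15
eef_pos: [0.4504, 0.1132, 0.1078]
tcp_rot: [0.022, 0.705, -0.023, 0.708]
contact_force: [9.4, 1.0, -3.3]
opening: 0.242
```

Emit:
{"method": "play_rows", "body": {"targets": [{"delta_pos": [-0.003,0.0002,-0.0008],"delta_rot": [0,0.0028,0],"claw": 10},{"delta_pos": [-0.0034,0.0002,-0.0008],"delta_rot": [0,0.0028,0],"claw": 10},{"delta_pos": [-0.0034,0.0002,-0.0008],"delta_rot": [0,0.0028,0],"claw": 10},{"delta_pos": [-0.0034,0.0002,-0.0008],"delta_rot": [0,0.0028,0],"claw": 10}]}}

```text
time: 12.48
eef_pos: [0.4503, 0.1132, 0.108]
tcp_rot: [0.022, 0.705, -0.023, 0.708]
contact_force: [12.3, 0.0, -6.1]
opening: 0.243
```

Exactly 12.3 N. Hold the same target for another 0.75 s.

Emit:
{"method": "play_rows", "body": {"targets": [{"delta_pos": [-0.0034,0.0002,-0.001],"delta_rot": [0,0.0028,0],"claw": 10},{"delta_pos": [-0.0034,0.0002,-0.001],"delta_rot": [0,0.0028,0],"claw": 10},{"delta_pos": [-0.0034,0.0002,-0.001],"delta_rot": [0,0.0028,0],"claw": 10},{"delta_pos": [-0.0034,0.0002,-0.001],"delta_rot": [0,0.0028,0],"claw": 10}]}}

```text
time: 12.82
eef_pos: [0.4503, 0.1132, 0.108]
tcp_rot: [0.022, 0.705, -0.023, 0.709]
contact_force: [13.4, 0.7, -5.9]
opening: 0.236
```

Emit:
{"method": "play_rows", "body": {"targets": [{"delta_pos": [-0.0034,0.0002,-0.001],"delta_rot": [0,0.0028,0],"claw": 10},{"delta_pos": [-0.0034,0.0002,-0.001],"delta_rot": [0,0.0028,0],"claw": 10},{"delta_pos": [-0.0034,0.0002,-0.001],"delta_rot": [0,0.0028,0],"claw": 10},{"delta_pos": [-0.0034,0.0002,-0.001],"delta_rot": [0,0.0028,0],"claw": 10}]}}

```text
time: 13.15
eef_pos: [0.4503, 0.1132, 0.108]
tcp_rot: [0.022, 0.704, -0.023, 0.709]
contact_force: [12.5, 0.3, -7.0]
opening: 0.242
```

Tug held for over 0.6 s at 12.3–13.4 N. Now unload by shifting to the middle of the hole, then lift.

Emit:
{"method": "play_rows", "body": {"targets": [{"delta_pos": [0.002,0,-0.001],"delta_rot": [0,0.002,0],"claw": 10},{"delta_pos": [0.005,-0.0003,-0.001],"delta_rot": [0,0.002,0],"claw": 10},{"delta_pos": [0.007,-0.0004,-0.001],"delta_rot": [0,0.002,0],"claw": 10},{"delta_pos": [0.007,-0.0004,0],"delta_rot": [0,0.002,0],"claw": 10},{"delta_pos": [0.007,-0.0004,0],"delta_rot": [0,0.002,0],"claw": 10}]}}

```text
time: 13.57
eef_pos: [0.4564, 0.1129, 0.1075]
tcp_rot: [0.022, 0.707, -0.023, 0.706]
contact_force: [-0.1, 0.5, -1.0]
opening: 0.237
```

```bash
python3 - <<'E'
from h import *
st(); goto([.4573,.1128,.108],-3.5)
E
```

```text
time 13.5667
eef_pos [0.4564 0.1129 0.1075]
tcp_rot [ 0.0223  0.7074 -0.0231  0.706 ]
contact_force [-0.1051  0.4653 -1.0229]
opening 0.2366
qpos [ 2.6600e-02  1.6600e-02  2.1788e+00 -1.1000e-03  9.4830e-01 -1.4793e+00]
dpos [ 0.0009 -0.0001  0.0005] drot [ 0.0003 -0.0006  0.001 ] deg 0.2
```

Free of contact. Lift slowly out of the hole and up.

Emit:
{"method": "play_rows", "body": {"targets": [{"delta_pos": [0,0,0.008],"delta_rot": [0,0,0],"claw": 10},{"delta_pos": [0,0,0.016],"delta_rot": [0,0,0],"claw": 10},{"delta_pos": [0,0,0.024],"delta_rot": [0,0,0],"claw": 10},{"delta_pos": [0,0,0.04],"delta_rot": [0,0,0],"claw": 10},{"delta_pos": [0,0,0.07],"delta_rot": [0,0,0],"claw": 10},{"delta_pos": [0,0,0.09],"delta_rot": [0,0,0],"claw": 10},{"delta_pos": [0,0,0.09],"delta_rot": [0,0,0],"claw": 10}]}}

```text
time: 14.15
eef_pos: [0.4596, 0.1131, 0.2039]
tcp_rot: [0.023, 0.703, -0.023, 0.71]
contact_force: [0.9, -0.1, -0.8]
opening: 0.243
```

```bash
python3 - <<'E'
from h import *
st(); goto([.5473,-.2682,.19],4.9)
E
```

```text
time 14.15
eef_pos [0.4596 0.1131 0.2039]
tcp_rot [ 0.0225  0.7033 -0.0227  0.7101]
contact_force [ 0.9428 -0.092  -0.8102]
opening 0.2434
qpos [ 2.6900e-02 -1.2260e-01  2.1126e+00 -1.0000e-03  1.1420e+00 -1.4795e+00]
dpos [ 0.0877 -0.3813 -0.0139] drot [-0.      0.0031  0.0476] deg 8.6
```

Emit:
{"method": "play_rows", "body": {"targets": [{"delta_pos": [0.088,-0.381,-0.014],"delta_rot": [0,0.003,0.0476],"claw": 10},{"delta_pos": [0.088,-0.381,-0.014],"delta_rot": [0,0.003,0.0476],"claw": 10},{"delta_pos": [0.088,-0.381,-0.014],"delta_rot": [0,0.003,0.0476],"claw": 10},{"delta_pos": [0.088,-0.381,-0.014],"delta_rot": [0,0.003,0.0476],"claw": 10},{"delta_pos": [0.088,-0.381,-0.014],"delta_rot": [0,0.003,0.0476],"claw": 10},{"delta_pos": [0.088,-0.381,-0.014],"delta_rot": [0,0.003,0.0476],"claw": 10},{"delta_pos": [0.088,-0.381,-0.014],"delta_rot": [0,0.003,0.0476],"claw": 10},{"delta_pos": [0.088,-0.381,-0.014],"delta_rot": [0,0.003,0.0476],"claw": 10},{"delta_pos": [0.088,-0.381,-0.014],"delta_rot": [0,0.003,0.0476],"claw": 10},{"delta_pos": [0.088,-0.381,-0.04],"delta_rot": [0,0.003,0.0476],"claw": 10},{"delta_pos": [0.088,-0.381,-0.05],"delta_rot": [0,0.003,0.0476],"claw": 10},{"delta_pos": [0.088,-0.381,-0.05],"delta_rot": [0,0.003,0.0476],"claw": 10},{"delta_pos": [0.088,-0.381,-0.05],"delta_rot": [0,0.003,0.0476],"claw": 10},{"delta_pos": [0.088,-0.381,-0.05],"delta_rot": [0,0.003,0.0476],"claw": 10}]}}

```text
time: 15.32
eef_pos: [0.5477, -0.2668, 0.1542]
tcp_rot: [-0.031, 0.706, 0.031, 0.707]
contact_force: [0.0, -0.4, -1.5]
opening: 0.241
```

```bash
python3 - <<'E'
from h import *
st(); goto([.5473,-.2682,.085],4.9)
a=shot('scene','s5')
r=lambda im,x,y,w,h,W,H:cv2.resize(im[y:y+h,x:x+w],(W,H),interpolation=cv2.INTER_CUBIC)
cv2.imwrite('pics/c6.png',r(a,210,150,110,110,550,550))
p=ctrl.get_state()['eef_pos'];e=np.array([np.cos(np.radians(4.9)),np.sin(np.radians(4.9)),0])
for d,z in((.095,-.051),(.095,-.002),(.045,-.006)): print(proj('scene',p+d*e+[0,0,z]),((proj('scene',p+d*e+[0,0,z])-[210,150])*5).round())
E
```

```text
time 15.3167
eef_pos [ 0.5477 -0.2668  0.1542]
tcp_rot [-0.0305  0.7064  0.0308  0.7065]
contact_force [ 0.043  -0.3639 -1.5201]
opening 0.2406
qpos [-6.1990e-01  2.4550e-01  1.8233e+00  5.0000e-04  1.0728e+00 -2.2776e+00]
dpos [-0.0004 -0.0014 -0.0692] drot [-0.0001  0.0001 -0.0004] deg 0.1
[286.34201758 232.77821119] [382. 414.]
[286.05876309 216.2991237 ] [380. 331.]
[271.88459626 209.51790197] [309. 298.]
```

View pics/c6.png

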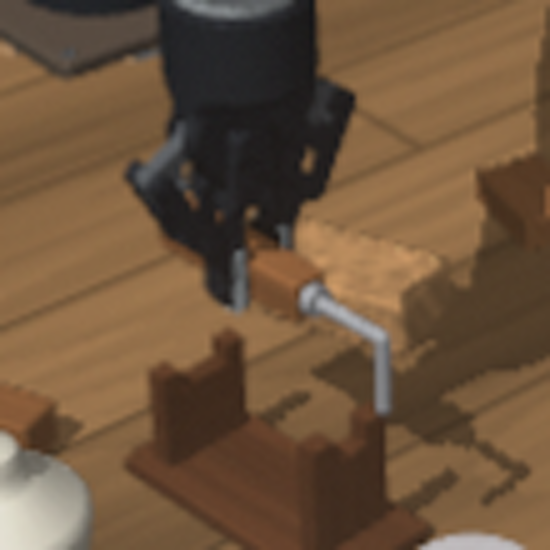

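The tip at crop (383,410) matches the predicted (382,414), so the hook hasn't slipped in the grip, and the rest notches are right below. Lower it.

Emit:
{"method": "play_rows", "body": {"targets": [{"delta_pos": [-0.0004,-0.0014,-0.02],"delta_rot": [0,0,0],"claw": 10},{"delta_pos": [-0.0004,-0.0014,-0.04],"delta_rot": [0,0,0],"claw": 10},{"delta_pos": [-0.0004,-0.0014,-0.055],"delta_rot": [0,0,0],"claw": 10},{"delta_pos": [-0.0004,-0.0014,-0.065],"delta_rot": [0,0,0],"claw": 10},{"delta_pos": [-0.0004,-0.0014,-0.07],"delta_rot": [0,0,0],"claw": 10},{"delta_pos": [-0.0004,-0.0014,-0.07],"delta_rot": [0,0,0],"claw": 10},{"delta_pos": [-0.0004,-0.0014,-0.07],"delta_rot": [0,0,0],"claw": 10}]}}

```text
time: 15.95
eef_pos: [0.5482, -0.2683, 0.0859]
tcp_rot: [-0.032, 0.706, 0.03, 0.707]
contact_force: [-0.4, 0.0, -1.2]
opening: 0.245
```

```bash
python3 - <<'E'
from h import *
st(); goto([.5473,-.2682,.0757],4.9)
E
```

```text
time 15.95
eef_pos [ 0.5482 -0.2683  0.0859]
tcp_rot [-0.0315  0.7055  0.0304  0.7073]
contact_force [-0.4049  0.0491 -1.2329]
opening 0.2448
qpos [-6.2130e-01  3.3680e-01  1.8514e+00  4.0000e-04  9.5050e-01 -2.2799e+00]
dpos [-0.0009  0.0001 -0.0102] drot [ 0.0005  0.0008 -0.0007] deg 0.2
```

Emit:
{"method": "play_rows", "body": {"targets": [{"delta_pos": [-0.0009,0.0001,-0.004],"delta_rot": [0,0.0008,0],"claw": 10},{"delta_pos": [-0.0009,0.0001,-0.007],"delta_rot": [0,0.0008,0],"claw": 10},{"delta_pos": [-0.0009,0.0001,-0.009],"delta_rot": [0,0.0008,0],"claw": 10},{"delta_pos": [-0.0009,0.0001,-0.01],"delta_rot": [0,0.0008,0],"claw": 10},{"delta_pos": [-0.0009,0.0001,-0.01],"delta_rot": [0,0.0008,0],"claw": 10}]}}

```text
time: 16.37
eef_pos: [0.5473, -0.2682, 0.0758]
tcp_rot: [-0.031, 0.706, 0.03, 0.706]
contact_force: [0.3, -0.3, -1.3]
opening: 0.237
```

Emit:
{"method": "play_rows", "body": {"targets": [{"delta_pos": [0,0,-0.0005],"delta_rot": [0,0,0],"claw": 10},{"delta_pos": [0,0,-0.001],"delta_rot": [0,0,0],"claw": 10},{"delta_pos": [0,0,-0.001],"delta_rot": [0,0,0],"claw": 10}]}}

```text
time: 16.62
eef_pos: [0.5475, -0.2683, 0.0756]
tcp_rot: [-0.031, 0.706, 0.03, 0.706]
contact_force: [-2.1, 1.9, 3.2]
opening: 0.239
```

Contact: it is seated. Open gradually, then widen and lift off.

Emit:
{"method": "play_rows", "body": {"targets": [{"delta_pos": [0,0,0],"delta_rot": [0,0,0],"claw": 24},{"delta_pos": [0,0,0],"delta_rot": [0,0,0],"claw": 28},{"delta_pos": [0,0,0],"delta_rot": [0,0,0],"claw": 35},{"delta_pos": [0,0,0],"delta_rot": [0,0,0],"claw": 45},{"delta_pos": [0,0,0],"delta_rot": [0,0,0],"claw": 60},{"delta_pos": [0,0,0],"delta_rot": [0,0,0],"claw": 70},{"delta_pos": [0,0,0],"delta_rot": [0,0,0],"claw": 70},{"delta_pos": [0,0,0],"delta_rot": [0,0,0],"claw": 70}]}}

```text
time: 17.28
eef_pos: [0.5474, -0.2683, 0.0756]
tcp_rot: [-0.031, 0.707, 0.03, 0.706]
contact_force: [-0.5, -0.7, -0.8]
opening: 0.82
```

Emit:
{"method": "play_rows", "body": {"targets": [{"delta_pos": [0,0,0.01],"delta_rot": [0,0,0],"claw": 70},{"delta_pos": [0,0,0.03],"delta_rot": [0,0,0],"claw": 70},{"delta_pos": [0,0,0.06],"delta_rot": [0,0,0],"claw": 70},{"delta_pos": [0,0,0.1],"delta_rot": [0,0,0],"claw": 70},{"delta_pos": [0,0,0.16],"delta_rot": [0,0,0],"claw": 70},{"delta_pos": [0,0,0.18],"delta_rot": [0,0,0],"claw": 70},{"delta_pos": [0,0,0.18],"delta_rot": [0,0,0],"claw": 70},{"delta_pos": [-0.05,0.18,0.18],"delta_rot": [0,0,0],"claw": 70},{"delta_pos": [-0.05,0.18,0.18],"delta_rot": [0,0,0],"claw": 70},{"delta_pos": [-0.05,0.18,0.18],"delta_rot": [0,0,0],"claw": 70},{"delta_pos": [-0.05,0.18,0.18],"delta_rot": [0,0,0],"claw": 70},{"delta_pos": [-0.05,0.18,0.18],"delta_rot": [0,0,0],"claw": 70},{"delta_pos": [-0.05,0.18,0.18],"delta_rot": [0,0,0],"claw": 70}]}}

```text
time: 18.37
eef_pos: [0.4962, -0.0847, 0.256]
tcp_rot: [-0.033, 0.706, 0.032, 0.706]
contact_force: [-0.2, 0.0, -0.8]
opening: 0.82
```

```bash
python3 - <<'E'
from h import *
st()
a=shot('scene','s6'); b=shot('top','t6')
r=lambda im,x,y,w,h,W,H:cv2.resize(im[y:y+h,x:x+w],(W,H),interpolation=cv2.INTER_CUBIC)
cv2.imwrite('pics/c7.png',np.vstack([np.hstack([r(a,220,200,100,75,400,300),r(b,360,140,80,60,400,300)]),np.hstack([r(a,300,120,140,105,400,300),r(b,200,100,140,105,400,300)])]))
E
```

```text
time 18.3667
eef_pos [ 0.4962 -0.0847  0.256 ]
tcp_rot [-0.0326  0.7063  0.0323  0.7065]
contact_force [-0.1698  0.009  -0.7736]
opening 0.8198
qpos [-3.7070e-01 -9.8200e-02  1.9912e+00 -3.0000e-04  1.2482e+00 -2.0333e+00]
```

View pics/c7.png

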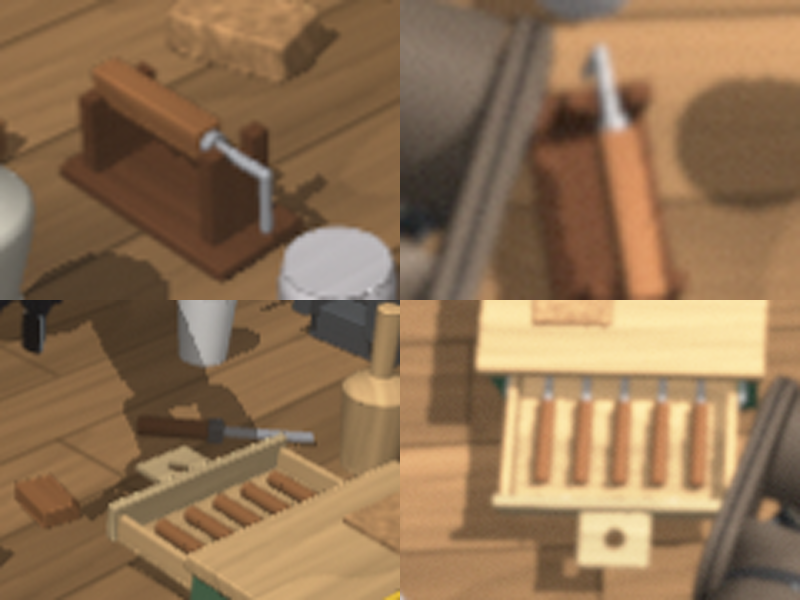

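The hook lies in its rest at the same crop pixels as before: handle front (213,140) and tip (266,230) in scene, shank end (600,50) in top. The tray is out with its hole at top crop (615,538), and the gouge, mallet, pot and offcut look undisturbed. Hand in.

```bash
python3 - <<'E'
from h import *
print(onz('top',275.25,183.3,.08)); print(ctrl.sign_off())
E
```

```text
[0.55416335 0.10612108 0.08      ]
the job is handed in; nothing more can be done
None
```

I took the hook from its dark rest, dropped its tip into the finger hole and drew the tray out about 83 mm to its stop. I then gave the final tug, unhooked, put the hook back in its rest, and handed the job in at 18.4 s with the tray left out.

**The tug:** The final tug read 12.3–13.4 N at each check, held for a little over 0.6 s.
- **First contact:** It read 14.7 N when the hook came up against the stop, the highest pull I read and well below 25 N. Force is only reported at the end of each move, so a brief higher peak between readings can't be ruled out.
- **Re-applied:** The first hold slackened to 5 N because the tool had tilted about 0.8°. I levelled it and built the pull up again in steps.
- **Sideways and vertical forces:** I read up to 2.6 N sideways in the hole while drawing, and about 11 N vertically at first contact and up to 7 N during the tug.

**Last checks:**
- **Hook:** The hook in its rest matches the starting picture to about a pixel.
- **Tray:** The hole now measures x = 0.554 m, against 0.552 m expected from where the stop was felt. It was about 0.636 m at the start.
- **Bystanders:** Those in the final crops look undisturbed. The torso and some others were not checked up close.

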